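# Open the spring-closed gate of the reagent cage and hold it wide

## Task

Open the small reagent cage so that a colleague can reach the bottles: squeeze the catch with the two round posts fully in first, then the catch with the two flat paddles, then take the gate's upright handle and swing the gate out, past the click of its detent, until it stands wide open, about square to the cage front. The gate is spring-closed, so finish while still holding it there with the gripper's fingers; do not let go. Leave the bottles, the flask and the timer undisturbed.

Things in the scene. Friction and masses are not known exactly. Their poses are not given: they have to be found in the camera images.
- cage: White framed wire cage, fixed, 224 mm wide, roof 150 mm above the worktop. Origin: on the worktop, in the middle of the shut gate's plane. Its x axis points into the cage (away from the gate's front), y to the hinge side (left seen from the front), z up. Its tray (12 mm thick) reaches 75 mm in front of the gate plane and 130 mm behind it.
- gate_hinge (a point): Point on the gate's upright hinge axis, at the gate's left end (cage x = 0, y = +100 mm), 100 mm above the worktop. Its axes turn with the gate: y along the gate from free end to hinge, x from the gate's front face to its back.
- gate_handle (a point): On the axis of the gate's handle, an upright round metal post 14 mm in diameter, 25 mm below its top (175 mm above the worktop); free over its upper 90 mm. With the gate shut it stands 45 mm in front of the gate plane, 150 mm along the gate from the hinge. Pinch it from above with the fingers beside it along the gate (catch bolts are behind it). Axes turn with the gate as for gate_hinge.
- gate (a joint): Gate angle, rad: 0 shut, grows as the free end swings out towards the robot (clockwise from above), stop at 1.6. A spring pulls it shut with 0.12 N m at 0 rising to 0.42 N m at 1.5. A sprung ball in the tray at about 0.5 rad adds up to about 0.5 N m; let go, the gate swings back to it. With either catch not squeezed it moves a few hundredths at most.
- round_mid (a point): Middle between the two round posts (10 mm thick, 164 to 205 mm above the worktop) of one catch; the point is 186 mm up. Posts lie apart along cage y, 50 mm over their outer sides as found, 30 mm when squeezed; both move together about this fixed middle. On the cage's front top rail, 22 mm behind the gate plane, at cage y +50 or -50 mm (catches may swap). Axes as the cage's.
- round_r (a joint): Travel of each post of the round-post catch, m: 0 as found (gate locked), 0.010 fully squeezed in; free of the gate from 0.006. It takes about 5 N and stays where it is left.
- flat_mid (a point): Middle between the two flat paddles (32 mm wide along cage x, 6 mm thick, 164 to 205 mm above the worktop) of the other catch; the point is 186 mm up. Paddles lie apart along cage y, 50 mm over their outer faces as found, 30 mm when squeezed; both move together about this fixed middle. Beside the round-post catch, centres 100 mm apart. Axes as the cage's.
- flat_r (a joint): Travel of each paddle of the flat-paddle catch, m: 0 as found (gate locked), 0.010 fully squeezed in; free of the gate from 0.006. It takes about 5 N and stays where it is left.
- bottle_a: Clear reagent bottle, 57 mm wide, 111 mm high, loose inside the cage. Leave it.
- bottle_b: Brown reagent bottle, 57 mm wide, 111 mm high, loose inside the cage. Leave it.
- flask: Conical glass flask, 64 mm wide, 105 mm high, standing to the right of the cage. Leave it.
- timer: Small flat timer, 62 x 66 x 16 mm, on the worktop right of the cage. Leave it.

How it is judged:
By the outcome, as a careful person would: the job done as asked, in the order asked, and still so for the second after the job is handed in, while the arm keeps its last pose, push and grip.
It also fails if it takes over 54 s, if anything falls off the work surface, if the arm or the gripper's body presses on something with over 40 N, if the wrist force passes 120 N, or if a joint passes its speed limit or range.

## Robot

A 6-joint arm with a two-finger parallel gripper is mounted at the origin on a cart in front of the work surface, level with it; the furniture and walls round the work are solid. World frame = base frame: x ahead of the robot, y to its left, z up, the work surface at z = 0. Lengths are in mm, angles in degrees, forces in N, time in s.
With the tool pointing down it reaches from about 300 to 850 mm from the base axis. Payload 4.2 kg.
Tool frame: the origin (TCP) lies at the centre of the arm's flange, where the gripper is bolted on; the fingertips stand 191 mm ahead of it and the grasp point (between the pads) lies 172 mm ahead of it; z points along the fingers, y is the direction in which the jaws open and shut (so a half turn about z gives the same grasp; the last joint's range is limited). The gripper opens to 91 mm and grips with 3 to 60 N. Pads are 32 mm wide; open, the fingers measure 118 mm over their backs; the gripper's body (76 mm by 178 mm) begins 60 mm behind the grasp point.
Start: joints at [-68.125, 18.312, 89.639, -0, 72.044, -1.146], TCP at [224.867, -529.205, 404.776] pointing down, gripper open.
Joint ranges: [-177.97, 177.97], [-48.28, 115.42], [12.27, 149.76], [-77.06, 257.06], [2.81, 150.46], [-146.56, 146.56]. Speed limits (degrees/s): [147.25, 147.25, 180, 180, 180, 180].

## Interface

Orientations are given as [roll, pitch, yaw] about the fixed x, y, z axes, in that order (R = Rz(yaw) Ry(pitch) Rx(roll)).
In Python, from workcell import status, vision, ticket gives the robot as it stands.
- The arm moves only by the shell command python3 -m jog 'ROWS' [FORCE]. ROWS is JSON, a list of rows, each a list of 7 numbers: the finger opening in m, from 0 to 0.0912, then the shift along the tool's x, y, z in m, then the turn, a rotation vector about the tool's x, y, z in rad. A call has 1 to 12 rows; each row shifts and turns the commanded pose from where the row before left it, along the tool's axes as they then stand; what a row does not reach is not made up. A row lasts 1/8 s, in which the tool goes at most 62.5 mm and 10.7 degrees, less where a joint would pass 70% of its speed; a pose out of reach is approached as far as the arm can. A call with a gripper value outside its range is refused whole. The fingers move at their own pace and stop on an object; FORCE is the grip in N (left out, the last holds). Time passes only in rows, so rows that do not move let the fingers close. It gives the time, the measured TCP pose, the force and the opening at its end, in the units of the state.
- status.state(): the state, without advancing time (a new reading comes with each control period).
- vision.grab_frame(name): name is "scene" or "side" or "wrist"; returns a dict with "color" (384x512x3 uint8, blue, green, red), "depth" (384x512 float32, mm along the optical axis (not along the pixel's ray), 0 where there is no reading), "fov_y" (degrees; the focal length in pixels is half the picture's height over the tangent of half this angle, whatever the lens; pixels are square), "cx", "cy" (the principal point, pixels), "pose" (4x4, takes a point from camera to world coordinates). Camera axes: x right, y down, z forward; pixel columns grow to the right and rows downward; lengths in mm; the calibration is good to about 2 mm. The wrist camera is an equidistant fisheye: a pixel r from the principal point sees the ray r / f radians off the axis. A picture is of the moment at which its call begins.
- ticket.job_done(): hands the job in, once; it reports no verdict.
Trained networks look in the newest picture that a camera, given by its name, has taken for a name from the list of things; names that differ only in an ending like _2 or _b are one class to them, and where a whole thing is asked for, a point or a joint stands for the part that bears it (a point fixed in the world has none). Each returns a list of dicts, best first, with "p" (0 to 1); they miss things now and then, are a little off and sometimes report something else, mostly with a low value. They report only what shows in the picture. A call takes as long as a camera call.
- vision.find_in(camera, label): "location" ([x, y, z] in mm, in world coordinates, good to about 4 mm: the middle of the surface that is visible of it).
- vision.silhouettes(camera, label): "pixels" (384x512 bool, what is visible of it).
The state is a dict: "time_s": time; "qpos": joint angles; "qvel": joint speeds; "effort": joint torques, N m; "ee_pos": TCP position; "ee_rot": TCP orientation; "force": force on the tool from outside, world axes, zero at the start; "torque": the same for the moment, N m; "gripper_width": finger opening in mm.
Only numpy, scipy, OpenCV 4.12 (cv2) and the standard library are available. Lean on these libraries where they do the work, as an engineer would, in place of code of your own. Each camera call takes 0.05 s, during which the arm holds its last target.

## Working session

There is one attempt and no reset: what is moved stays moved. The work goes in short steps, Python scripts to look and compute and a shell command to move; the robot and the scene stay as the last step left them, time stands still between calls to the robot, and variables do not carry over. Pictures are saved under pics/ and viewed, and the job is handed in when it is done.

```bash
ls; mkdir -p pics; python3 - <<'E'
from workcell import status, vision
import cv2,numpy as np
print(status.state())
for c in ("scene","side","wrist"):
    f=vision.grab_frame(c); cv2.imwrite(f"pics/{c}0.png",f["color"])
    print(c,f["fov_y"],f["cx"],f["cy"],np.round(f["pose"],3).tolist())
    for l in ("cage","gate_handle","gate_hinge","round_mid","flat_mid","round_r","flat_r","bottle_a","flask","timer"):
        r=vision.find_in(c,l)
        print(l,[(round(d["p"],2),np.round(d["location"]).tolist()) for d in r[:2]])
E
```

```text
pics
{'time_s': 0.0, 'qpos': array([-6.81267998e+01,  1.83524197e+01,  8.97052768e+01, -1.28931503e-03,
        7.20448827e+01, -1.14628666e+00]), 'qvel': array([-0.08813768,  0.08976748, -0.00542731,  0.0138937 , -0.13467165,
        0.04135803]), 'effort': array([ 2.43333132e-03, -4.12449324e+01, -2.31970668e+01,  7.28418888e-02,
        4.57112887e-02, -1.72640903e-04]), 'ee_pos': array([ 224.78505122, -529.0673205 ,  403.91983234]), 'ee_rot': array([-1.79897417e+02, -8.26545391e-04,  2.30198847e+01]), 'force': array([-0.37313921, -1.20554951,  0.22354019]), 'torque': array([ 0.03228031,  0.00978879, -0.05239268]), 'gripper_width': 91.06040499172984}
scene 54.220188834137446 260.54717934321195 191.08025239709968 [[-0.891, -0.234, 0.389, 149.834], [-0.454, 0.486, -0.747, 851.169], [-0.014, -0.842, -0.54, 713.823], [0.0, 0.0, 0.0, 1.0]]
cage [(0.87, [624.0, 233.0, 71.0])]
gate_handle [(0.95, [618.0, 166.0, 101.0])]
gate_hinge [(0.82, [619.0, 169.0, 103.0])]
round_mid [(0.88, [636.0, 250.0, 159.0])]
flat_mid [(0.86, [638.0, 157.0, 174.0])]
round_r [(0.48, [635.0, 216.0, 161.0])]
flat
[... 450 characters left out ...]
[622.0, 156.0, 101.0]), (0.25, [635.0, 212.0, 167.0])]
gate_hinge [(0.98, [618.0, 163.0, 105.0])]
round_mid [(0.6, [641.0, 254.0, 164.0])]
flat_mid [(0.78, [643.0, 160.0, 177.0])]
round_r [(0.61, [639.0, 210.0, 163.0])]
flat_r [(0.71, [639.0, 115.0, 182.0]), (0.36, [639.0, 160.0, 178.0])]
bottle_a [(0.73, [675.0, 254.0, 65.0])]
flask [(0.93, [520.0, -117.0, 40.0])]
timer [(0.7, [449.0, -136.0, 14.0])]
wrist 65.70646984690485 259.02062553002185 197.191556424406 [[0.391, -0.893, -0.225, 287.845], [-0.92, -0.379, -0.095, -502.072], [-0.0, 0.244, -0.97, 384.518], [0.0, 0.0, 0.0, 1.0]]
cage []
gate_handle []
gate_hinge []
round_mid []
flat_mid []
round_r []
flat_r []
bottle_a []
flask []
timer []
```

View pics/scene0.png

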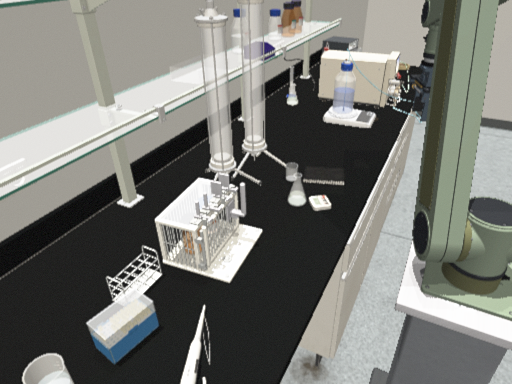

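View pics/side0.png

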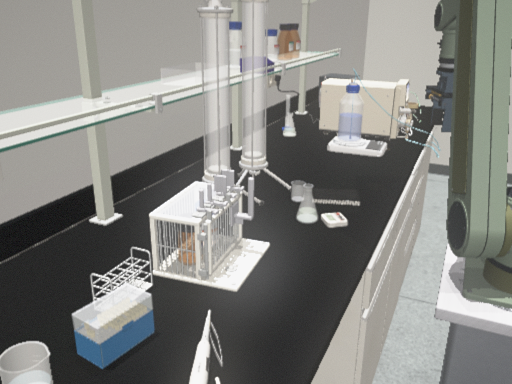

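The scene camera shows the cage around pixel (205,225), with the catches on its front rail at (200–240, 185–215). The handle is at about (240,195), and tall glass columns stand behind. I'll zoom in and measure.

```bash
cat > h.py <<'E'
from workcell import status, vision
import cv2,numpy as np
def pts(f,mask):
    H=f["color"].shape[0]; fl=H/2/np.tan(np.radians(f["fov_y"]/2))
    v,u=np.nonzero(mask&(f["depth"]>0)); d=f["depth"][v,u]
    p=np.stack([(u-f["cx"])/fl*d,(v-f["cy"])/fl*d,d],1)
    T=np.array(f["pose"]); return p@T[:3,:3].T+T[:3,3],u,v
E
python3 - <<'E'
from h import *
for c,(x0,y0,x1,y1) in (("scene",(150,160,270,285)),("side",(145,160,275,290))):
    f=vision.grab_frame(c); im=f["color"][y0:y1,x0:x1]
    cv2.imwrite(f"pics/{c}1.png",cv2.resize(im,None,fx=4.5,fy=4.5,interpolation=cv2.INTER_CUBIC))
    for l in ("gate_handle","round_r","flat_r","round_mid","flat_mid"):
        for d in vision.silhouettes(c,l)[:1]:
            P,u,v=pts(f,d["pixels"])
            if len(P)==0: continue
            print(c,l,round(d["p"],2),len(P),"px",u.min(),u.max(),v.min(),v.max())
            print(np.round(np.percentile(P,[2,25,50,75,98],axis=0)).tolist())
    # points above z 166
    P,u,v=pts(f,np.ones(f["depth"].shape,bool))
    m=(P[:,2]>170)&(P[:,2]<215)&(P[:,0]>540)&(P[:,0]<740)&(P[:,1]>60)&(P[:,1]<380)
    Q=P[m]
    np.save(f"pts_{c}.npy",Q); print(len(Q))
    g=np.zeros((320,200),np.uint8)+0
    ix=((Q[:,0]-540)).astype(int); iy=(380-Q[:,1]).astype(int); g[iy.clip(0,319),ix.clip(0,199)]=255
    cv2.imwrite(f"pics/{c}_top.png",cv2.resize(g,None,fx=2.5,fy=1.85,interpolation=0))
    # tray
    m=(P[:,2]>8)&(P[:,2]<18)&(P[:,0]>480)&(P[:,0]<800)&(P[:,1]>60)&(P[:,1]<380)
    r=cv2.minAreaRect(P[m][:,:2].astype(np.float32)); print("tray",r)
    m=(P[:,2]>142)&(P[:,2]<156)&(P[:,0]>480)&(P[:,0]<840)&(P[:,1]>60)&(P[:,1]<380)
    r=cv2.minAreaRect(P[m][:,:2].astype(np.float32)); print("roof",r)
E
```

```text
scene gate_handle 0.9 1278 px 202 245 186 264
[[575.0, -7.0, -1.0], [611.0, 129.0, 26.0], [618.0, 149.0, 90.0], [625.0, 217.0, 128.0], [705.0, 273.0, 175.0]]
scene round_r 0.68 115 px 203 221 195 212
[[602.0, 199.0, 145.0], [615.0, 212.0, 159.0], [630.0, 215.0, 163.0], [638.0, 219.0, 166.0], [645.0, 222.0, 198.0]]
scene flat_r 0.58 179 px 218 237 174 191
[[612.0, 103.0, 157.0], [635.0, 114.0, 163.0], [642.0, 115.0, 178.0], [651.0, 116.0, 191.0], [662.0, 120.0, 204.0]]
scene round_mid 0.78 431 px 190 221 193 225
[[600.0, 195.0, 146.0], [626.0, 217.0, 156.0], [633.0, 239.0, 162.0], [639.0, 259.0, 168.0], [658.0, 278.0, 204.0]]
scene flat_mid 0.68 475 px 210 237 174 203
[[609.0, 104.0, 147.0], [634.0, 116.0, 160.0], [641.0, 154.0, 170.0], [650.0, 160.0, 189.0], [663.0, 178.0, 204.0]]
411
tray ((660.628662109375, 205.97232055664062), (233.22052001953125, 261.7965087890625), 5.191277027130127)
roof ((659.8816528320312, 186.34298706054688), (179.78021240234375, 226.19000244140625), 4.775423526763916)
side gate_handle 0.56 1879 px 206 253 177 272
[[576.0, 49.0, 4.0], [612.0, 129.0, 40.0], [
[... 205 characters left out ...]
0, 228.0, 203.0]]
side flat_r 0.67 192 px 221 242 169 190
[[615.0, 103.0, 158.0], [637.0, 111.0, 166.0], [643.0, 113.0, 182.0], [650.0, 114.0, 197.0], [666.0, 118.0, 206.0]]
side round_mid 0.85 552 px 193 228 183 217
[[601.0, 145.0, 145.0], [627.0, 213.0, 157.0], [636.0, 231.0, 164.0], [641.0, 256.0, 175.0], [687.0, 275.0, 204.0]]
side flat_mid 0.63 587 px 213 242 169 200
[[614.0, 87.0, 147.0], [636.0, 113.0, 163.0], [642.0, 154.0, 176.0], [650.0, 157.0, 193.0], [679.0, 177.0, 206.0]]
592
tray ((659.840576171875, 209.3712158203125), (230.41860961914062, 278.6615295410156), 4.686750411987305)
roof ((661.6171875, 185.38685607910156), (180.86717224121094, 224.20286560058594), 4.012229919433594)
```

View pics/scene1.png

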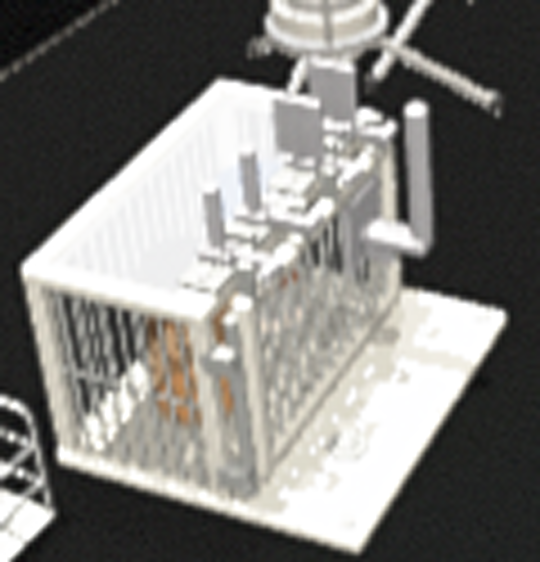

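View pics/side_top.png

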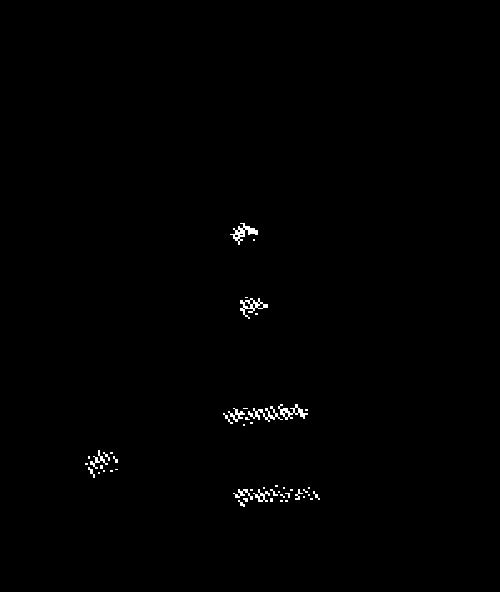

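View pics/scene_top.png

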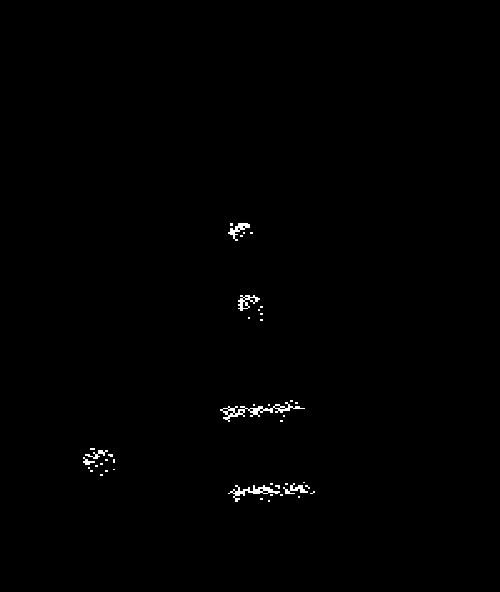

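```bash
python3 - <<'E'
from h import *
from scipy.optimize import least_squares
for cs in (["scene"],["side"],["scene","side"]):
    Q=np.concatenate([np.load(f"pts_{c}.npy") for c in cs])[:,:]
    def res(p):
        x,y,a=p; R=np.array([[np.cos(a),-np.sin(a)],[np.sin(a),np.cos(a)]])
        L=(Q[:,:2]-[x,y])@R
        ds=[np.abs(np.hypot(L[:,0]+45,L[:,1]+50)-7)]
        for s in (20,-20): ds.append(np.abs(np.hypot(L[:,0]-22,L[:,1]-50-s)-5))
        for yy in (25,-19): # +y faces
            ex=np.maximum(np.abs(L[:,0]-22)-16,0); ds.append(np.hypot(ex,L[:,1]+50-yy))
        return np.min(ds,0)
    best=None
    for y0 in (175,180,185,190):
        s=least_squares(res,[618,y0,.08],loss="soft_l1",f_scale=2)
        if best is None or s.cost<best.cost: best=s
    x,y,a=best.x; print(cs,np.round(best.x[:2],1),np.degrees(a),np.median(best.fun),len(Q))
    R=np.array([[np.cos(a),-np.sin(a)],[np.sin(a),np.cos(a)]])
    for n,l in (("round",(22,50)),("flat",(22,-50)),("handle",(-45,-50)),("hinge",(0,100))): print(n,np.round(R@l+[x,y],1))
E
```

```text
['scene'] [621.6 182.1] 4.740040975974021 0.9082765037588949 411
round [639.4 233.8]
flat [647.7 134.1]
handle [580.9 128.6]
hinge [613.4 281.8]
['side'] [623.1 179.7] 4.755570813272526 1.0657971952053373 592
round [640.8 231.4]
flat [649.1 131.7]
handle [582.4 126.2]
hinge [614.8 279.4]
['scene', 'side'] [622.3 180.8] 4.753178050448909 1.3736961474458411 1003
round [640.1 232.4]
flat [648.4 132.8]
handle [581.6 127.2]
hinge [614.  280.4]
```

```bash
python3 - <<'E'
from h import *
for c in ("scene","side"):
    f=vision.grab_frame(c)
    P,u,v=pts(f,np.ones(f["depth"].shape,bool))
    for z0,z1 in ((210,300),(300,450),(450,650)):
        m=(P[:,2]>z0)&(P[:,2]<z1)&(P[:,0]>350)&(P[:,0]<900)&(abs(P[:,1])<450)
        Q=P[m]; print(c,z0,len(Q), np.round(np.percentile(Q[:,0],[0,1,5,50]) if len(Q) else 0))
        for y0 in range(-400,400,100):
            k=Q[(Q[:,1]>=y0)&(Q[:,1]<y0+100)]
            if len(k)>10: print("   y",y0,np.round(np.percentile(k[:,0],[1,10,50])),len(k))
E
```

```text
scene 210 1151 [732. 734. 736. 770.]
   y -400 [738. 739. 742.] 50
   y -300 [733. 736. 752.] 481
   y -200 [762. 764. 767.] 149
   y -100 [765. 769. 785.] 471
scene 300 4849 [732. 735. 740. 840.]
   y -400 [737. 740. 842.] 178
   y -300 [733. 736. 754.] 967
   y -200 [763. 764. 770.] 372
   y -100 [765. 769. 792.] 1174
   y 0 [838. 840. 844.] 248
   y 100 [830. 832. 844.] 481
   y 200 [838. 840. 845.] 471
   y 300 [838. 840. 845.] 591
scene 450 2819 [728. 733. 737. 774.]
   y -400 [731. 738. 740.] 75
   y -300 [731. 736. 752.] 1047
   y -200 [753. 761. 775.] 361
   y -100 [756. 767. 787.] 1041
   y 300 [838. 839. 841.] 163
side 210 1531 [733. 735. 738. 774.]
   y -400 [737. 738. 742.] 45
   y -300 [734. 738. 755.] 637
   y -200 [763. 765. 769.] 207
   y -100 [767. 771. 789.] 642
side 300 5536 [732. 736. 741. 834.]
   y -400 [739. 741. 839.] 179
   y -300 [734. 737. 755.] 1186
   y -200 [763. 765. 770.] 468
   y -100 [767. 772. 795.] 1415
   y 0 [834. 841. 845.] 245
   y 100 [831. 833. 845.] 539
   y 200 [840. 842. 846.] 482
   y 300 [840. 842. 846.] 629
side 450 2751 [728. 734. 738. 773.]
   y -400 [736. 739. 742.] 85
   y -300 [733. 737. 754.] 1173
   y -200 [753. 760. 769.] 347
   y -100 [758. 769. 789.] 1146
```

```bash
python3 -m jog '[[0.0912,0.016,-0.015,-0.002,0,0,0],[0.0912,0.032,-0.030,-0.002,0,0,0],[0.0912,0.032,-0.030,-0.003,0,0,0],[0.0912,0.032,-0.030,-0.003,0,0,0],[0.0912,0.032,-0.030,-0.003,0,0,0],[0.0912,0.032,-0.030,-0.003,0,0,0],[0.0912,0.032,-0.030,-0.003,0,0,0],[0.0912,0.032,-0.030,-0.003,0,0,0],[0.0912,0.032,-0.030,-0.003,0,0,0],[0.0912,0.032,-0.030,-0.003,0,0,0],[0.0912,0.032,-0.030,-0.003,0,0,0],[0.0912,0.032,-0.030,-0.003,0,0,0]]' 20
python3 -m jog '[[0.0912,0.032,-0.030,-0.003,0,0,0],[0.0912,0.032,-0.030,-0.002,0,0,0],[0.0912,0.032,-0.030,0,0,0,0],[0.0912,0.032,-0.030,0,0,0,0],[0.0912,0.032,-0.030,0,0,0,0],[0.0912,0.032,-0.030,0,0,0,0],[0.0912,0.016,-0.015,0,0,0,0]]'
```

```text
time_s: 3.85
ee_pos: [428.1, -65.4, 439.1]
ee_rot: [-180.0, -0.0, 23.1]
force: [0.8, -0.6, 0.1]
gripper_width: 91.1
time_s: 4.72
ee_pos: [543.3, 195.4, 443.6]
ee_rot: [-180.0, 0.0, 23.2]
force: [-0.4, -1.0, -0.4]
gripper_width: 90.9
```

```bash
python3 -m jog '[[0.0912,0,0,0,0,0,-0.1],[0.0912,0,0,0,0,0,-0.18],[0.0912,0,0,0,0,0,-0.18],[0.0912,0,0,0,0,0,-0.18],[0.0912,0,0,0,0,0,-0.18],[0.0912,0,0,0,0,0,-0.18],[0.0912,0,0,0,0,0,-0.18],[0.0912,0,0,0,0,0,-0.18],[0.0912,0,0,0,0,0,-0.18],[0.0912,0,0,0,0,0,-0.18],[0.0912,0,0,0,0,0,-0.18],[0.0912,0,0,0,0,0,-0.18]]'
python3 -m jog '[[0.0912,0,0,0,0,0,-0.18],[0.0912,0,0,0,0,0,-0.18],[0.0912,0,0,0,0,0,-0.18],[0.0912,0,0,0,0,0,-0.183],[0.0912,0,0,0,0,0,-0.02],[0.0912,0,0,0,0,0,0]]'
```

```text
time_s: 6.22
ee_pos: [543.0, 192.8, 444.0]
ee_rot: [-180.0, -0.0, 142.5]
force: [0.8, -0.9, 0.5]
gripper_width: 90.8
time_s: 6.98
ee_pos: [543.4, 192.9, 443.9]
ee_rot: [-180.0, -0.0, -175.4]
force: [0.9, -0.1, 0.3]
gripper_width: 91.2
```

```bash
python3 -m jog '[[0.0912,-0.02,0.006,0.004,0,0,0],[0.0912,-0.03,0.009,0.008,0,0,0],[0.0912,-0.03,0.009,0.008,0,0,0],[0.0912,-0.02,0.0074,0.004,0,0,0],[0.0912,0,0,0,0,0,-0.002],[0.0912,0,0,0,0,0,0]]'
cat >look.py <<'E'
from h import *
import sys
n=sys.argv[1]
for c in ("scene","side","wrist"):
    f=vision.grab_frame(c); im=f["color"]
    if c!="wrist":
        im=im[150:290,140:280]; im=cv2.resize(im,None,fx=4,fy=4,interpolation=cv2.INTER_CUBIC)
    cv2.imwrite(f"pics/{c}_{n}.png",im)
E
python3 look.py a
```

```text
time_s: 7.72
ee_pos: [640.3, 232.4, 419.8]
ee_rot: [-180.0, -0.0, -175.2]
force: [0.3, -0.5, 0.7]
gripper_width: 91.1
```

View pics/wrist_a.png

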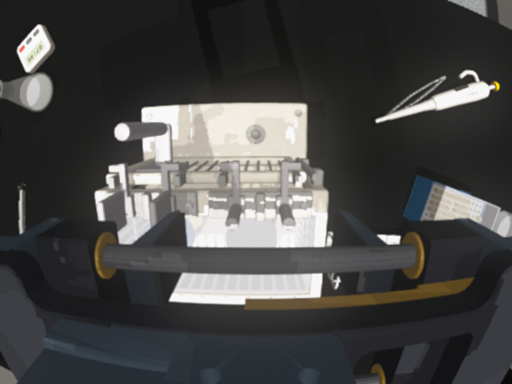

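View pics/side_a.png

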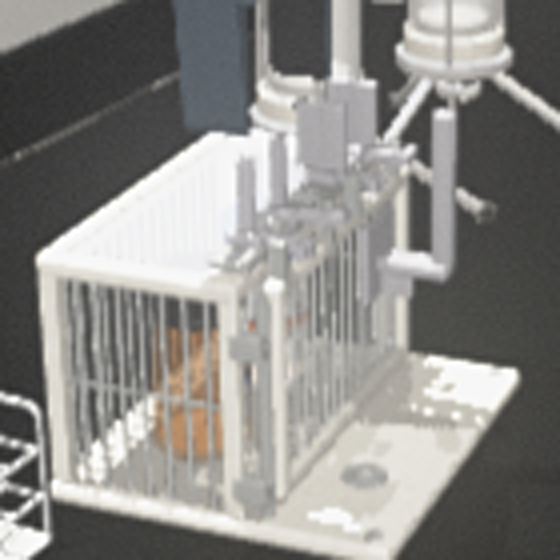

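The wrist view shows the two post tops at (233,222) and (287,222). Their middle is at column 260, on the camera axis, so the fingers are centred. I'll descend.

```bash
python3 -m jog '[[0.0912,0,0,0.012,0,0,0],[0.0912,0,0,0.016,0,0,0],[0.0912,0,0,0.016,0,0,0],[0.0912,0,0,0.012,0,0,0],[0.0912,0,0,0.003,0,0,0],[0.0912,0,0,0,0,0,0]]'
python3 look.py b
```

```text
time_s: 8.62
ee_pos: [641.0, 232.7, 360.6]
ee_rot: [-180.0, 0.0, -175.1]
force: [0.6, 1.4, -0.8]
gripper_width: 91.6
```

View pics/side_b.png

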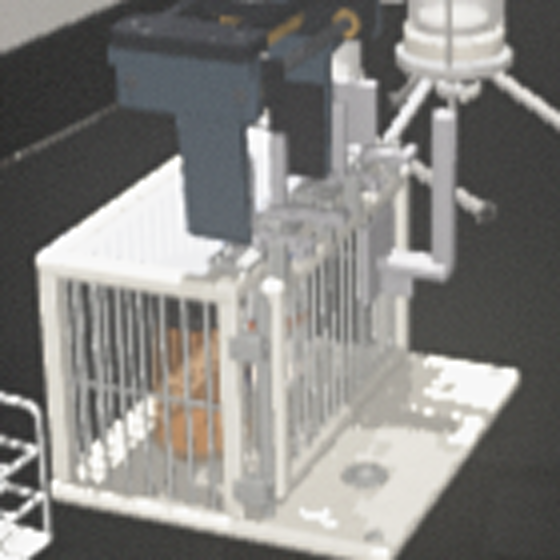

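View pics/wrist_b.png

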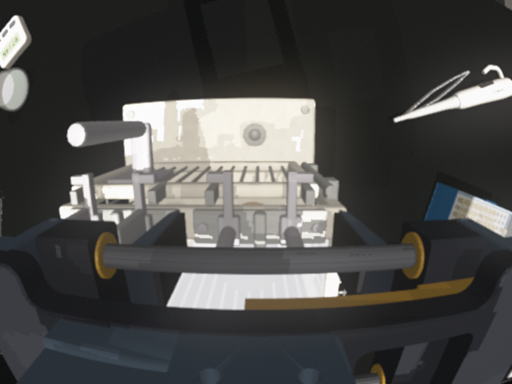

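The fingers straddle both posts and clear the paddle. I'll close.

```bash
python3 -m jog '[[0.06,0,0,0,0,0,0],[0.053,0,0,0,0,0,0],[0.050,0,0,0,0,0,0],[0.047,0,0,0,0,0,0]]' 20
python3 -m jog '[[0.043,0,0,0,0,0,0],[0.039,0,0,0,0,0,0],[0.035,0,0,0,0,0,0],[0.031,0,0,0,0,0,0],[0.027,0,0,0,0,0,0],[0.025,0,0,0,0,0,0],[0.025,0,0,0,0,0,0]]' 20
```

```text
time_s: 9.28
ee_pos: [640.9, 232.7, 360.7]
ee_rot: [-180.0, 0.0, -175.1]
force: [0.3, -0.3, 0.1]
gripper_width: 53.8
time_s: 10.15
ee_pos: [640.8, 232.9, 361.0]
ee_rot: [180.0, 0.0, -175.1]
force: [-1.2, 3.3, 2.7]
gripper_width: 28.3
```

```bash
python3 -m jog '[[0.02,0,0,0,0,0,0],[0.02,0,0,0,0,0,0],[0.02,0,0,0,0,0,0]]' 20; python3 look.py c
```

```text
time_s: 10.52
ee_pos: [640.8, 232.9, 361.0]
ee_rot: [180.0, 0.0, -175.1]
force: [-1.9, 4.8, 3.7]
gripper_width: 28.3
```

View pics/wrist_c.png

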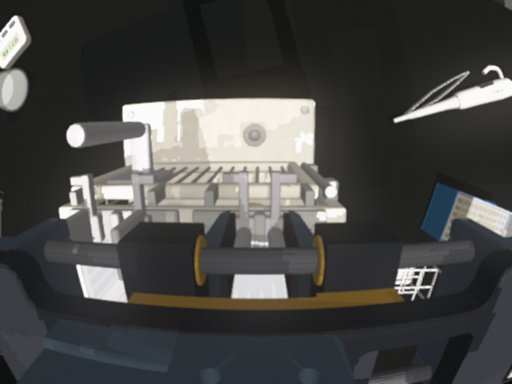

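View pics/side_c.png

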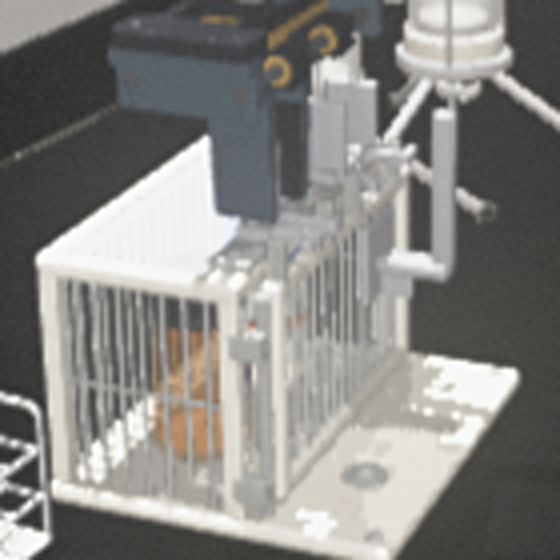

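Closing stalled at a steady 28 mm at 20 N, so the posts are at their stop. I'll open, lift, and check.

```bash
python3 -m jog '[[0.05,0,0,0,0,0,0],[0.075,0,0,0,0,0,0],[0.085,0,0,0,0,0,0],[0.0912,0,0,0,0,0,0],[0.0912,0,0,-0.012,0,0,0],[0.0912,0,0,-0.02,0,0,0],[0.0912,0,0,-0.02,0,0,0],[0.0912,0,0,-0.006,0,0,0],[0.0912,0,0,0,0,0,0]]' 20
python3 look.py d; python3 - <<'E'
from h import *
for c in ("scene","side"):
    f=vision.grab_frame(c)
    P,u,v=pts(f,np.ones(f["depth"].shape,bool))
    a=np.radians(4.75);R=np.array([[np.cos(a),-np.sin(a)],[np.sin(a),np.cos(a)]])
    L=(P[:,:2]-[622.3,180.8])@R
    m=(P[:,2]>175)&(P[:,2]<204)&(L[:,0]>0)&(L[:,0]<45)&(abs(L[:,1])<90)
    print(c,np.histogram(L[m][:,1],bins=np.arange(-80,85,4)))
E
```

```text
time_s: 11.8
ee_pos: [640.8, 232.6, 419.2]
ee_rot: [180.0, 0.1, -175.1]
force: [-0.1, -0.2, -0.7]
gripper_width: 91.1
scene (array([ 0,  2, 30, 65,  1,  0,  0,  0,  0,  0,  0,  0,  3, 32, 72,  0,  0,
        0,  0,  0,  0,  0,  0,  0,  0,  0,  0,  0,  0,  3, 11, 26,  1,  0,
        2, 12, 23,  2,  0,  0,  0]), array([-80, -76, -72, -68, -64, -60, -56, -52, -48, -44, -40, -36, -32,
       -28, -24, -20, -16, -12,  -8,  -4,   0,   4,   8,  12,  16,  20,
        24,  28,  32,  36,  40,  44,  48,  52,  56,  60,  64,  68,  72,
        76,  80,  84]))
side (array([  0,  20,  79,  12,   0,   0,   0,   0,   0,   0,   0,   0,  21,
       116,  19,   0,   0,   0,   0,   0,   0,   0,   0,   0,   0,   0,
         0,   0,   0,  12,  31,   7,   0,   0,   9,  47,   9,   0,   0,
         0,   0]), array([-80, -76, -72, -68, -64, -60, -56, -52, -48, -44, -40, -36, -32,
       -28, -24, -20, -16, -12,  -8,  -4,   0,   4,   8,  12,  16,  20,
        24,  28,  32,  36,  40,  44,  48,  52,  56,  60,  64,  68,  72,
        76,  80,  84]))
```

View pics/side_d.png

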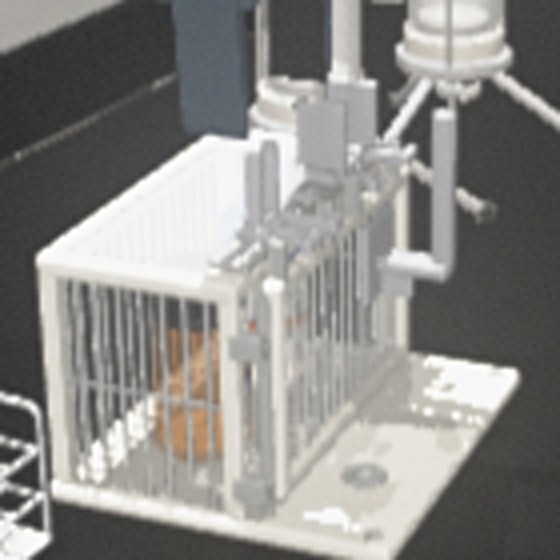

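View pics/wrist_d.png

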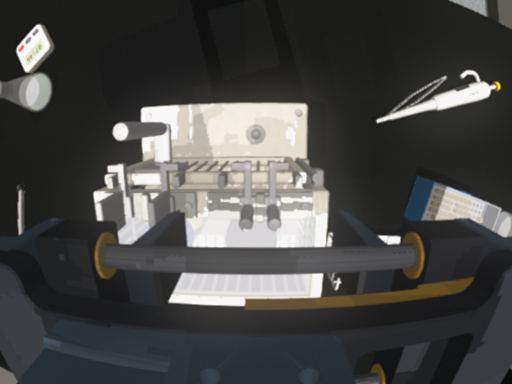

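The posts now stand about 20 mm apart between centres (they were 40), at wrist pixels (246,215) and (273,215): fully squeezed. Next is the paddle catch.

```bash
python3 -m jog '[[0.0912,0,-0.02,0,0,0,0],[0.0912,0,-0.03,0,0,0,0],[0.0912,0.0007,-0.03,0,0,0,0],[0.0912,0,-0.02,0,0,0,0.002],[0.0912,0,0,0,0,0,0],[0.0912,0,0,0,0,0,0]]'
python3 look.py e
```

```text
time_s: 12.8
ee_pos: [648.7, 133.3, 418.7]
ee_rot: [180.0, 0.0, -175.2]
force: [0.2, -0.3, 0.3]
gripper_width: 91.2
```

View pics/wrist_e.png

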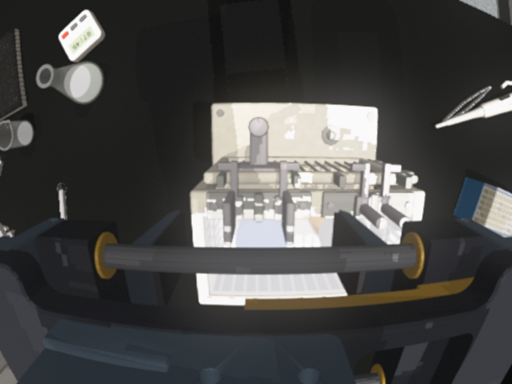

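Paddles at columns 228 and 291 and the handle at 259, all centred on the axis. I'll descend and squeeze.

```bash
python3 -m jog '[[0.0912,0,0,0.012,0,0,0],[0.0912,0,0,0.016,0,0,0],[0.0912,0,0,0.016,0,0,0],[0.0912,0,0,0.012,0,0,0],[0.0912,0,0,0.002,0,0,0],[0.0912,0,0,0,0,0,0]]'
python3 -m jog '[[0.06,0,0,0,0,0,0],[0.053,0,0,0,0,0,0],[0.050,0,0,0,0,0,0],[0.047,0,0,0,0,0,0],[0.043,0,0,0,0,0,0],[0.039,0,0,0,0,0,0],[0.035,0,0,0,0,0,0],[0.031,0,0,0,0,0,0],[0.027,0,0,0,0,0,0],[0.023,0,0,0,0,0,0],[0.02,0,0,0,0,0,0],[0.02,0,0,0,0,0,0]]' 20
python3 look.py f
```

```text
time_s: 13.7
ee_pos: [648.8, 133.0, 360.8]
ee_rot: [-180.0, 0.0, -175.2]
force: [0.7, 0.4, 0.5]
gripper_width: 91.0
time_s: 15.2
ee_pos: [648.6, 133.2, 361.1]
ee_rot: [180.0, 0.0, -175.2]
force: [-0.1, 4.3, 3.8]
gripper_width: 29.3
```

View pics/side_f.png

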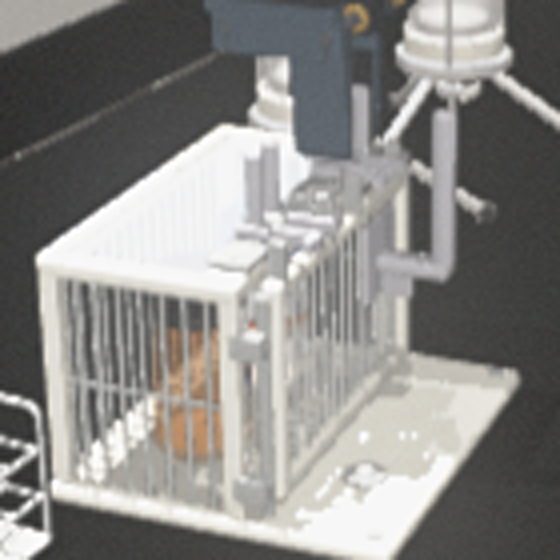

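```bash
python3 -m jog '[[0.05,0,0,0,0,0,0],[0.07,0,0,0,0,0,0],[0.07,0,0,0,0,0,0],[0.07,0,0,-0.012,0,0,0],[0.07,0,0,-0.02,0,0,0],[0.07,0,0,-0.02,0,0,0],[0.07,0,0,-0.006,0,0,0],[0.07,0,0,0,0,0,0]]' 20
python3 look.py g; python3 - <<'E'
from h import *
for c in ("scene","side"):
    f=vision.grab_frame(c)
    P,u,v=pts(f,np.ones(f["depth"].shape,bool))
    a=np.radians(4.75);R=np.array([[np.cos(a),-np.sin(a)],[np.sin(a),np.cos(a)]])
    L=(P[:,:2]-[622.3,180.8])@R
    m=(P[:,2]>175)&(P[:,2]<204)&(L[:,0]>0)&(L[:,0]<45)&(abs(L[:,1])<90)
    h,b=np.histogram(L[m][:,1],bins=np.arange(-80,85,4)); print(c,[(int(x),int(n)) for x,n in zip(b,h) if n])
    m=(P[:,2]>150)&(P[:,2]<204)&(L[:,0]<-20)&(L[:,0]>-70)&(abs(L[:,1]+50)<30)
    print(np.round(L[m].mean(0),1), m.sum())
E
```

```text
time_s: 16.35
ee_pos: [648.6, 132.9, 419.2]
ee_rot: [-180.0, 0.1, -175.2]
force: [-0.5, 0.2, 0.7]
gripper_width: 70.2
scene [(-64, 6), (-60, 54), (-56, 6), (-40, 7), (-36, 87), (-32, 10), (36, 2), (40, 16), (44, 26), (48, 1), (56, 1), (60, 13), (64, 27), (68, 2)]
[-47.1 -44.2] 92
side [(-68, 6), (-64, 29), (-60, 30), (-44, 3), (-40, 85), (-36, 67), (-32, 3), (36, 9), (40, 35), (44, 8), (56, 8), (60, 35), (64, 21)]
[-46.1 -46.3] 131
```

View pics/wrist_g.png

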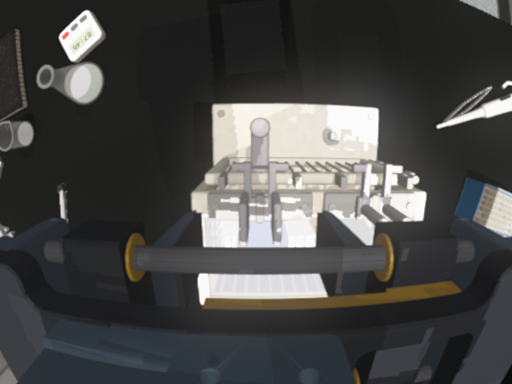

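The paddle faces are 24 mm apart (they were 44), so that catch is fully squeezed. Now the handle.

```bash
python3 -m jog '[[0.06,0.015,0,0,0,0,0],[0.06,0.022,0,0,0,0,0],[0.06,0.020,0,0,0,0,0],[0.06,0.010,0,0,0,0,0],[0.06,0,0,0.012,0,0,0],[0.06,0,0,0.016,0,0,0],[0.06,0,0,0.016,0,0,0],[0.06,0,0,0.016,0,0,0],[0.06,0,0,0.012,0,0,0],[0.06,0,0,0,0,0,0]]'
python3 look.py i
```

```text
time_s: 17.85
ee_pos: [581.8, 127.3, 345.4]
ee_rot: [-180.0, -0.1, -175.2]
force: [-0.0, 0.9, -0.1]
gripper_width: 59.8
```

View pics/side_i.png

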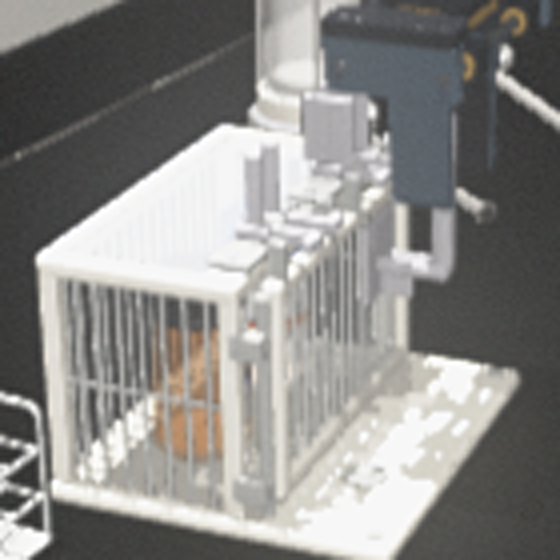

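View pics/wrist_i.png

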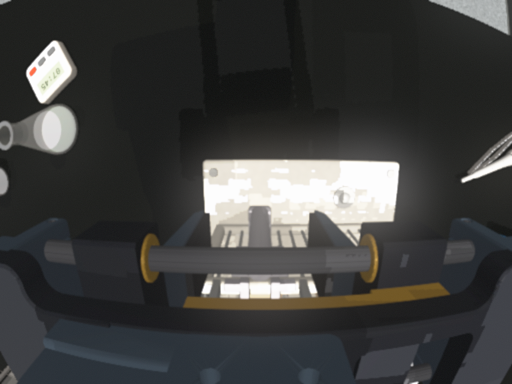

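```bash
python3 -m jog '[[0.04,0,0,0,0,0,0],[0.03,0,0,0,0,0,0],[0.02,0,0,0,0,0,0],[0.014,0,0,0,0,0,0],[0.008,0,0,0,0,0,0],[0.005,0,0,0,0,0,0],[0.005,0,0,0,0,0,0]]' 50
python3 - <<'E'
import numpy as np
# gate rotates clockwise by d; handle in gate frame relative hinge (-45,-150); tool x = -gate x, tool y = +gate y
# per-step shift in tool frame at start of step
for dd in (3,5,6):
    d=np.radians(dd); h=np.array([-45,-150.]); R=np.array([[np.cos(d),np.sin(d)],[-np.sin(d),np.cos(d)]])
    s=R@h-h; print(dd,d,"tool x",-s[0],"tool y",s[1],"rz",d)
E
```

```text
time_s: 18.88
ee_pos: [581.9, 127.5, 346.8]
ee_rot: [180.0, 0.0, -175.2]
force: [0.4, 1.2, 0.4]
gripper_width: 13.1
3 0.05235987755982989 tool x 7.788722500397398 tool y 2.560687817746384 rz 0.05235987755982989
5 0.08726646259971647 tool x 12.902122826277271 tool y 4.492803709882793 rz 0.08726646259971647
6 0.10471975511965978 tool x 15.43275478172032 tool y 5.52549654180342 rz 0.10471975511965978
```

```bash
python3 -m jog '[[0.005,0.0078,0.0026,0,0,0,0.0524],[0.005,0.0078,0.0026,0,0,0,0.0524],[0.005,0.0078,0.0026,0,0,0,0.0524],[0.005,0,0,0,0,0,0]]'
cat > ang.py <<'E'
from h import *
s=status.state(); a=np.radians(4.75);R=np.array([[np.cos(a),-np.sin(a)],[np.sin(a),np.cos(a)]])
h=(s["ee_pos"][:2]-[622.3,180.8])@R-[0,100]
th=(np.arctan2(-150,-45)-np.arctan2(h[1],h[0]))%(2*np.pi)
print("gate deg",np.degrees(th),"radius",np.hypot(*h),"(156.6) yaw-turn",(184.75-s["ee_rot"][2])%360,"F",s["force"],"T",s["torque"],"w",s["gripper_width"],s["time_s"])
E
python3 ang.py
```

```text
time_s: 19.38
ee_pos: [558.2, 134.6, 346.8]
ee_rot: [-180.0, 0.0, 175.8]
force: [1.5, 0.3, -0.9]
gripper_width: 13.2
gate deg 8.986111968641584 radius 156.21004351648594 (156.6) yaw-turn 8.930466456214731 F [ 1.5172857   0.32330678 -0.93730637] T [ 0.18987643 -0.27857832  0.00572186] w 13.16518978890956 19.375
```

```bash
python3 -m jog '[[0.005,0.0078,0.0026,0,0,0,0.0524],[0.005,0.0078,0.0026,0,0,0,0.0524],[0.005,0.0078,0.0026,0,0,0,0.0524],[0.005,0.0078,0.0026,0,0,0,0.0524],[0.005,0.0078,0.0026,0,0,0,0.0524],[0.005,0.0078,0.0026,0,0,0,0.0524],[0.005,0.0078,0.0026,0,0,0,0.0524],[0.005,0.0078,0.0026,0,0,0,0.0524],[0.005,0.0078,0.0026,0,0,0,0.0524],[0.005,0,0,0,0,0,0]]'
python3 ang.py; python3 look.py j
```

```text
time_s: 20.62
ee_pos: [497.8, 176.2, 346.8]
ee_rot: [-180.0, -0.0, 148.8]
force: [-0.7, -0.7, 0.7]
gripper_width: 13.0
gate deg 36.14744316083073 radius 156.1134356272387 (156.6) yaw-turn 35.90741564964051 F [-0.72099431 -0.66864285  0.74706578] T [ 0.09682303 -0.01539766 -0.06015149] w 13.00537718277894 20.625
```

View pics/side_j.png

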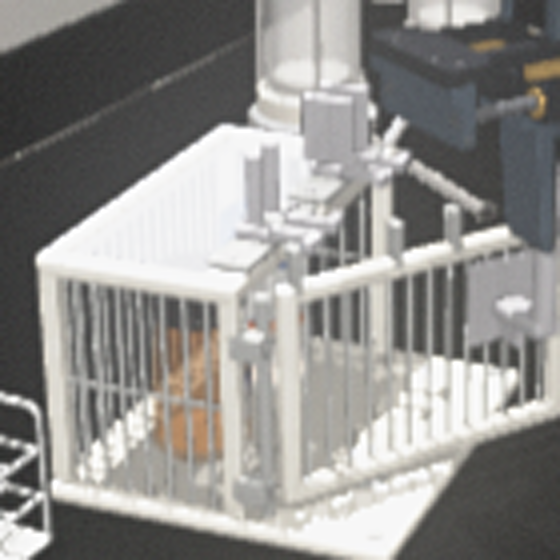

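The gate is swinging with the fingers on the handle; it's past the detent at about 36°. I'll carry on.

```bash
python3 -m jog '[[0.005,0.0078,0.0026,0,0,0,0.0524],[0.005,0.0078,0.0026,0,0,0,0.0524],[0.005,0.0078,0.0026,0,0,0,0.0524],[0.005,0.0078,0.0026,0,0,0,0.0524],[0.005,0.0078,0.0026,0,0,0,0.0524],[0.005,0.0078,0.0026,0,0,0,0.0524],[0.005,0.0078,0.0026,0,0,0,0.0524],[0.005,0.0078,0.0026,0,0,0,0.0524],[0.005,0.0078,0.0026,0,0,0,0.0524],[0.005,0,0,0,0,0,0]]'
python3 ang.py
```

```text
time_s: 22.02
ee_pos: [463.1, 240.4, 346.7]
ee_rot: [-179.9, 0.0, 121.8]
force: [-2.3, -2.2, 2.4]
gripper_width: 13.2
gate deg 63.19219898947275 radius 156.15611130749073 (156.6) yaw-turn 62.92823413242533 F [-2.31777852 -2.24348835  2.364579  ] T [-0.36725716  0.20897592  0.0143368 ] w 13.1686688128868 22.025
```

```bash
python3 -m jog '[[0.005,0.0078,0.0026,0,0,0,0.0524],[0.005,0.0078,0.0026,0,0,0,0.0524],[0.005,0.0078,0.0026,0,0,0,0.0524],[0.005,0.0078,0.0026,0,0,0,0.0524],[0.005,0.0078,0.0026,0,0,0,0.0524],[0.005,0.0078,0.0026,0,0,0,0.0524],[0.005,0.0078,0.0026,0,0,0,0.0524],[0.005,0.0078,0.0026,0,0,0,0.0524],[0.005,0.0052,0.0017,0,0,0,0.035],[0.005,0,0,0,0,0,0],[0.005,0,0,0,0,0,0]]'
python3 ang.py; python3 look.py k; python3 - <<'E'
from h import *
f=vision.grab_frame("scene"); cv2.imwrite("pics/full_k.png",f["color"])
a=np.radians(4.75);R=np.array([[np.cos(a),-np.sin(a)],[np.sin(a),np.cos(a)]])
for c in ("scene","side"):
    f=vision.grab_frame(c); P,u,v=pts(f,np.ones(f["depth"].shape,bool))
    L=(P[:,:2]-[622.3,180.8])@R
    m=(P[:,2]>30)&(P[:,2]<145)&(L[:,0]<-20)&(L[:,0]>-185)&(abs(L[:,1]-100)<22)
    k=np.polyfit(L[m][:,0],L[m][:,1],1); print(c,m.sum(),"gate plane vs cage front deg", 90+np.degrees(np.arctan(-k[0])), L[m].mean(0))
E
```

```text
time_s: 23.4
ee_pos: [460.7, 310.9, 346.7]
ee_rot: [-179.9, 0.0, 95.8]
force: [-4.7, -1.5, 3.0]
gripper_width: 13.0
gate deg 89.26832032710435 radius 156.3184580222157 (156.6) yaw-turn 88.97308013655439 F [-4.65091081 -1.47571256  3.01575314] T [-0.21203914  0.59454143 -0.0366322 ] w 12.975028130937286 23.4
scene 825 gate plane vs cage front deg 90.50561264718631 [-101.38849523  102.85747063]
side 1237 gate plane vs cage front deg 90.3898783250346 [-107.65169214  100.48290933]
```

View pics/full_k.png

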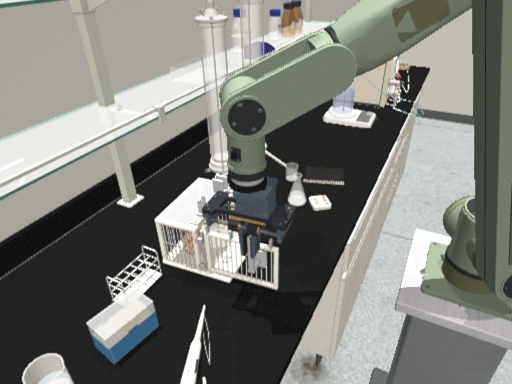

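View pics/side_k.png

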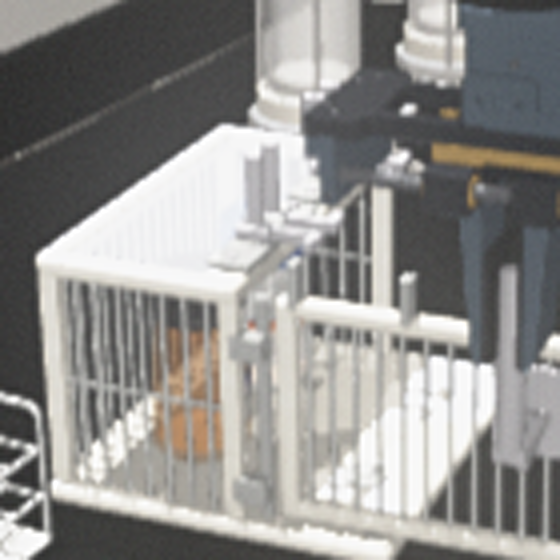

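View pics/wrist_k.png

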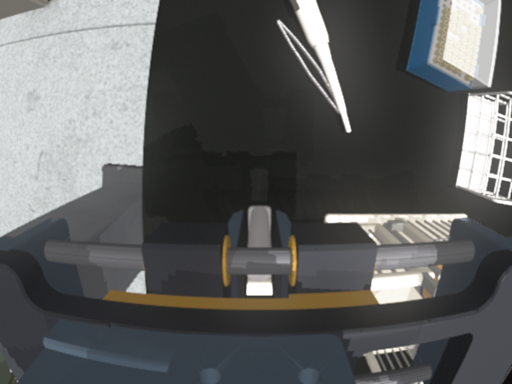

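The gate stands square (about 89–90°), the post is centred in the fingers at wrist column 259, and the flask, timer and bottles look untouched. One short hold check, then I'll hand it in.

```bash
python3 -m jog '[[0.005,0,0,0,0,0,0],[0.005,0,0,0,0,0,0],[0.005,0,0,0,0,0,0],[0.005,0,0,0,0,0,0]]'; python3 ang.py; python3 - <<'E'
from workcell import vision
import numpy as np
vision.grab_frame("side")
for l in ("flask","timer","bottle_b"): print(l,[(round(d["p"],2),np.round(d["location"]).tolist()) for d in vision.find_in("side",l)[:2]])
from workcell import ticket
print(ticket.job_done())
E
```

```text
time_s: 24.2
ee_pos: [460.7, 310.8, 346.7]
ee_rot: [-179.9, 0.0, 95.8]
force: [-4.8, -2.0, 3.5]
gripper_width: 13.2
gate deg 89.23299049522403 radius 156.30719652348532 (156.6) yaw-turn 88.9813565637143 F [-4.77118653 -2.01604483  3.5209786 ] T [-0.23957307  0.59682069  0.02125291] w 13.164231603739251 24.2
flask [(0.52, [515.0, -110.0, 22.0])]
timer [(0.5, [448.0, -138.0, 13.0])]
bottle_b [(0.98, [675.0, 252.0, 67.0]), (0.47, [623.0, 273.0, 80.0])]
the job is handed in; nothing more can be done
None
```

The gate is open at about 89–90°, held there by the gripper on its handle at 50 N, and the job is handed in at about 24 s of the 54 s.

- **Order:** I squeezed the round-post catch first, then the flat-paddle catch, and then swung the gate out past the detent.
- **Catches:** After each squeeze the depth images showed full travel. The posts are 20 mm apart between centres (were 40) and the paddle faces 24 mm apart (were 44).
- **Gate:** The arm pose gives 89°, and fits to the gate in the two outside cameras give about 90.5°. It did not move in a half-second hold, with under 7 N at the wrist.
- **Bottles, flask and timer:** The timer and the brown bottle were found where they started, within 3 mm. The flask's last reading was 5–7 mm off sideways and 18 mm lower, with low confidence (0.52). The arm now hides part of it, and the pictures show it unmoved. I did not re-measure the clear bottle at the end.
- **Reading that disagreed:** The gripper read 28–29 mm at full squeeze instead of the nominal 30 mm, though the images confirmed full travel.

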